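# Lock the vise swivel with the flat driver

## Robot

A 6-joint arm with a two-finger parallel gripper is mounted at the origin on the work surface. World frame = base frame: x ahead of the robot, y to its left, z up, the work surface at z = 0. Lengths are in m, angles in rad, forces in N, time in s.
With the tool pointing down it reaches from about 0.425 to 0.95 m from the base axis. Payload 3.5 kg.
Tool frame: the origin (TCP) lies on the centre line of the jaws, within the pads' length; the fingertips stand 14 mm ahead of it and the grasp point (between the pads) lies 5 mm behind it (ctrl.finger_overhang is the distance from the TCP to the fingertips, in m); z points along the fingers, y is the line along which they close (so a half turn about z gives the same grasp; the last joint's range is limited). The gripper opens to 85 mm and grips with 20 to 120 N. Pads are 22 mm wide; open, the fingers measure 114 mm over their backs; the gripper's body (76 mm by 85 mm) begins 54 mm behind the grasp point. The pads swing forward as they close: fully open they stand 13 mm farther back than shut.
Start: joints at [-1.298, 0.286, 1.577, -0, 1.279, -0.15], TCP at [0.277, -0.616, 0.245] pointing down, gripper open.
Joint ranges: [-2.77, 2.77], [-0.9, 2.22], [0.21, 2.48], [-1.53, 4.67], [0.24, 2.81], [-2.84, 2.84]. Speed limits (rad/s): [2.79, 2.79, 3.14, 3.14, 3.14, 3.14].

## Interface

Orientations are given as a unit quaternion [x, y, z, w].
In Python, from plant import ctrl gives the robot as it stands.
- The arm moves only by the tool send_rows, never from a script. Its argument "moves" is text: rows parted by semicolons, each of 7 numbers parted by spaces: the turn, a rotation vector about the tool's x, y, z in units of 360 degrees (1.0 is 360 degrees), then the shift along the tool's x, y, z in units of 20 cm (1.0 is 20 cm), then the gripper's target within -1 to 1 (fully open at 1, half-way at 0, shut at -1). A call has 1 to 12 rows; each row is the pose to reach, as a shift and turn from the pose commanded when the call began, along the tool's axes at that moment, turning the shorter way round; what a row does not reach only later rows make up. A row lasts 1/8 s, in which the tool goes at most 62.5 mm and 10.7 degrees, less where a joint would pass 70% of its speed; a pose out of reach is approached as far as the arm can. A call with a number of a shift or a turn outside -1 to 1 is refused whole. A call with a gripper value outside its range is refused whole. The fingers move at their own pace and stop on an object; "newtons" is the grip in N (left out, the last holds). Time passes only in rows, so rows that repeat a pose let the fingers close. It gives the time, the measured TCP pose, the force, the opening and the grip force at its end, in the units of the state.
- ctrl.get_state(): the state, without advancing time (a new reading comes with each control period).
- ctrl.read_camera(name): name is "scene" or "side" or "wrist"; returns a dict with "image" (400x640x3 uint8, red, green, blue), "fovy" (degrees; the focal length in pixels is half the picture's height over the tangent of half this angle, whatever the lens; pixels are square), "cx", "cy" (the principal point, pixels), "extrinsics" (4x4, takes a point from camera to world coordinates). Camera axes: x right, y up, looking along -z (the intrinsics and any distortion apply to the point x, -y, -z); pixel columns grow to the right and rows downward; lengths in m; the calibration is good to about 2 mm. A picture is of the moment at which its call begins. There is no depth.
- ctrl.sign_off(): hands the job in; it is judged then, once.
The state is a dict: "time": time; "qpos": joint angles; "dq": joint speeds; "joint_efforts": joint torques, N m; "eef_pos": TCP position; "tcp_rot": TCP orientation; "contact_force": force on the tool from outside, world axes, zero at the start; "wrist_torque": the same for the moment, N m; "opening": opening from 0.0 (shut) to 1.0 (fully open); "finger_force": force on a finger pad.
Only numpy, scipy, OpenCV 4.12 (cv2) and the standard library are available. Lean on these libraries where they do the work, as an engineer would, in place of code of your own. Each camera call takes 0.05 s, during which the arm holds its last target. There are 200 camera calls.

## Task

The swivel of the small vise is slack. Take the red-handled flat screwdriver from the wooden tool block, seat its blade fully in the slot of the inclined lock screw on the vise's base, and turn the screw clockwise until it comes up tight, keeping the blade in the slot. Do not swing the vise out of its direction or disturb the other things on the bench, and hang the driver back upright in its hole in the block.

Things in the scene. Friction and masses are not known exactly. Their poses are not given: they have to be found in the camera images.
- driver_grip (a point): Flat screwdriver, 185 mm long, 170 g, hanging blade down in the tool block. Point: middle of the red handle, 146 mm above the tip. z runs up the driver, x across the blade's width, y through its thickness. The handle reaches 41 mm below and 39 mm above this point, 35 mm wide along x, 24 mm thick along y, with flat sides facing +y and -y to grip.
- driver_tip (a point): Middle of the end of the driver's blade (14 mm wide along x; along y 2 mm thick at the end, 3 mm from 8 mm up); same axes as the handle. Above the blade a round shank 8.4 mm thick, then a steel collar 30 mm across whose underside, 92 mm above the tip, rests on the block's top, then a brass ferrule and the handle.
- screw_head (a point): Centre of the lock screw's outer face, on the vise's foot. The frame is fixed to the foot: z points out along the screw's axis, leaning 35 degrees from vertical, away from the vise; y is level. Bright steel head 26 mm across, 9.5 mm proud of a boss 38 mm across. A slot 4.2 mm wide, 5.5 deep, edges bevelled by 1, runs right across it at any angle, which is not reported: see it or feel for it.
- lock_screw (a joint): How far the lock screw is turned, rad, growing clockwise as one looks at the head. It comes up to a firm stop (tight) at 1.6 and starts 0.9 to 1.5 short of it; while turning it drags with about 0.12 N m. Turned the wrong way it stops at -0.3. The head moves along its axis by nothing that matters.
- vise_base: Round cast-iron foot of the vise, fixed, 168 mm across; origin at the centre of its underside, on the upright swivel axis. The screw head's centre lies 79 mm out, towards this frame's -x, and 56 mm up. Above the foot stand the jaws (74 mm wide, up to 153 mm high) and a dome stake 76 mm across, 239 mm high, all within 45 mm of the axis on the screw's side.
- vise_nose (a point): End of the vise's spindle, 95 mm out from the swivel axis, 103 mm above the bench plate, about square to the screw's side. The vise's upper part swings on the axis if it is pushed.
- block_top (a point): Centre of the top of the wooden tool block (70 mm along x, 230 along y, 100 high, fixed). Three upright round holes of 21 mm go right through it on the y axis at -70, 0 and +70 mm; each holds one tool, which one varies. The bench plate's surface is 15 mm above the work surface.
- disc_center (a point): reddish copper disc, 120 mm across, 4 mm thick, lying flat; centre; bystander, leave it where it is
- punch_a_center (a point): blued steel chasing punch, 118 mm long, 10 mm square, lying down; centre of its shaft; bystander, leave it where it is
- punch_b_center (a point): second chasing punch, same size, lying down; bystander, leave it where it is
- punch_c_center (a point): third chasing punch, same size, lying down; bystander, leave it where it is
- mallet_head (a point): hornbeam raising mallet lying down: pear-shaped head 116 mm long and 62 mm thick, centre of the head; its handle reaches 235 mm along -x; bystander, leave it where it is
- bowl_rim (a point): small open copper bowl, 100 mm across, 45 mm high; centre of its rim; bystander, leave it where it is
- awl_center (a point): round-handled boxwood awl hanging in the tool block beside the driver, its top 68 mm above the block; centre of its handle; bystander, leave it where it is
- burnisher_center (a point): burnisher with a pale, straight round handle hanging in the tool block beside the driver, its top 62 mm above the block; centre of its handle; bystander, leave it where it is
Not all that is in view belongs to the job. There is more than one size of the part that bears driver_grip; the job needs the middle-sized.

How it is judged:
By the outcome, as a careful person would: the job done as asked, in the order asked, and still so for the second after the job is handed in, with the robot touching nothing.
It also fails if it takes over 72 s, if anything falls off the work surface, if the arm or the gripper's body presses on something with over 40 N, if the wrist force passes 120 N, or if a joint passes its speed limit or range.

## Working session

There is one attempt and no reset: what is moved stays moved. The work goes in short steps, Python scripts to look and compute and a tool call to move; the robot and the scene stay as the last step left them, time stands still between calls to the robot, and variables do not carry over. Pictures are saved under pics/ and viewed, at most 10 in all, crops included, and the job is handed in when it is done.

Besides the shell and the picture viewer there is one more tool, called after "Emit:" in YAML: its name, and indented under it one key for each argument. send_rows: Moves the arm, as the interface text tells. Its arguments: {"type":"object","properties":{"moves":{"type":"string"},"newtons":{"type":"number"}},"required":["moves"]}

```bash
mkdir -p pics; ls
cat > h.py <<'E'
import numpy as np, cv2
from scipy.spatial.transform import Rotation as R
from plant import ctrl
def snap(n,f=None):
    c=ctrl.read_camera(n)
    if f: cv2.imwrite('pics/'+f,c['image'][:,:,::-1])
    return c
def ray(c,u,v):
    f=200/np.tan(np.radians(c['fovy'])/2);E=np.array(c['extrinsics'])
    d=E[:3,:3]@np.array([(u-c['cx'])/f,-(v-c['cy'])/f,-1]);return E[:3,3],d
def atz(c,u,v,z):
    o,d=ray(c,u,v);return o+d*(z-o[2])/d[2]
def proj(c,p):
    f=200/np.tan(np.radians(c['fovy'])/2);E=np.array(c['extrinsics'])
    q=E[:3,:3].T@(np.array(p)-E[:3,3]);return c['cx']-f*q[0]/q[2],c['cy']+f*q[1]/q[2]
def tri(*rs):
    A=0;b=0
    for o,d in rs:
        d=d/np.linalg.norm(d);P=np.eye(3)-np.outer(d,d);A=A+P;b=b+P@o
    return np.linalg.solve(A,b)
def rows(p,q): # target pose -> move numbers
    s=ctrl.get_state();T=R.from_quat(s['tcp_rot'])
    return (T.inv()*R.from_quat(q)).as_rotvec()/(2*np.pi),T.inv().apply(np.array(p)-s['eef_pos'])/.2
E
python3 - <<'E'
from h import *
for n in ['scene','side','wrist']:
    c=snap(n,n+'0.png'); print(n,{k:np.round(v,3).tolist() for k,v in c.items() if k!='image'})
print(ctrl.get_state())
E
```

```text
pics
scene {'fovy': 52.777, 'cx': 313.799, 'cy': 198.91, 'extrinsics': [[0.31, -0.511, 0.801, 1.189], [0.951, 0.159, -0.267, -0.228], [0.009, 0.845, 0.535, 0.613], [0.0, 0.0, 0.0, 1.0]]}
side {'fovy': 48.404, 'cx': 322.525, 'cy': 202.823, 'extrinsics': [[-0.714, 0.394, -0.579, -0.207], [-0.7, -0.375, 0.608, 0.715], [0.022, 0.839, 0.543, 0.759], [0.0, 0.0, 0.0, 1.0]]}
wrist {'fovy': 60.675, 'cx': 319.852, 'cy': 197.657, 'extrinsics': [[0.41, 0.88, 0.24, 0.339], [-0.912, 0.396, 0.104, -0.588], [-0.003, -0.261, 0.965, 0.373], [0.0, 0.0, 0.0, 1.0]]}
{'time': 0.15, 'qpos': array([-1.29799985e+00,  2.87033025e-01,  1.57781780e+00,  5.41143322e-05,
        1.27859078e+00, -1.50021160e-01]), 'dq': array([ 6.34940880e-04, -2.72095022e-03, -3.11819516e-03,  8.28730407e-04,
        2.58336919e-03,  9.22953115e-05]), 'joint_efforts': array([ 2.30492406e-03, -4.06604147e+01, -2.93141538e+01, -3.14630029e-05,
        3.93986251e-03, -3.09365282e-05]), 'eef_pos': array([ 0.27687058, -0.61508664,  0.24423007]), 'tcp_rot': array([ 9.77737485e-01,  2.09829824e-01, -3.08614113e-05, -9.24321502e-04]), 'contact_force': array([-0.2800446 ,  0.80382496, -0.16262889]), 'wrist_torque': array([ 0.03947245,  0.00091504, -0.02100282]), 'finger_force': 0.0, 'opening': 0.9994232318699127}
```

View pics/scene0.png

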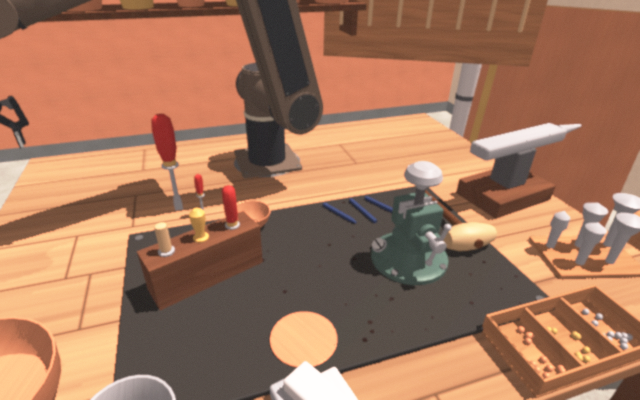

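View pics/side0.png

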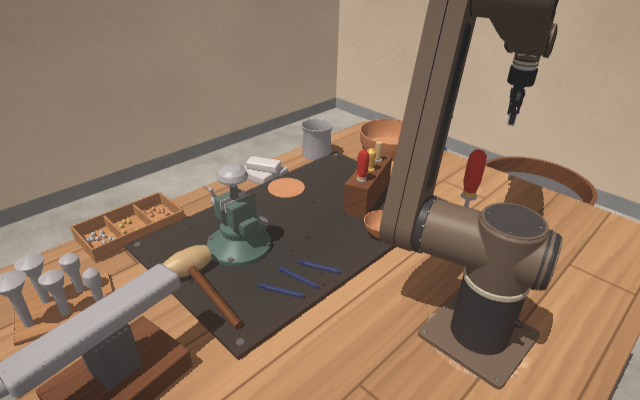

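Scene: the block's tools are at (163,238) burnisher, (200,223) awl and (231,205) red driver. The vise foot is at (410,252), with the screw probably at (378,243). Side: driver at (363,165), dome at (232,175).

Run:
```python
from h import *
s=snap('scene');d=snap('side')
print('driver',tri(ray(s,230.5,205),ray(d,363.5,164)), atz(s,230.5,205,.169),atz(d,363.5,164,.169))
print('dome',tri(ray(s,423,174),ray(d,232,175)))
print('screw',atz(s,378,243,.071), 'awl',atz(s,201,238,.115),'burn',atz(s,166,252,.115),'drv',atz(s,233,226,.115))
a=cv2.resize(s['image'][140:300,120:280],None,fx=2.5,fy=2.5,interpolation=2)
b=cv2.resize(s['image'][150:290,350:490],None,fx=2.857,fy=2.857,interpolation=2)
cv2.imwrite('pics/c1.png',np.hstack([a,b[:400]])[:,:,::-1])
```

```text
driver [ 0.48787288 -0.17476754  0.1653296 ] [ 0.49717551 -0.17348706  0.169     ] [ 0.48424604 -0.17351103  0.169     ]
dome [0.59329354 0.19512049 0.23080391]
screw [0.58714758 0.11856906 0.071     ] awl [ 0.51582815 -0.24005565  0.115     ] burn [ 0.54003783 -0.30696152  0.115     ] drv [ 0.49435676 -0.17334389  0.115     ]
```

View pics/c1.png

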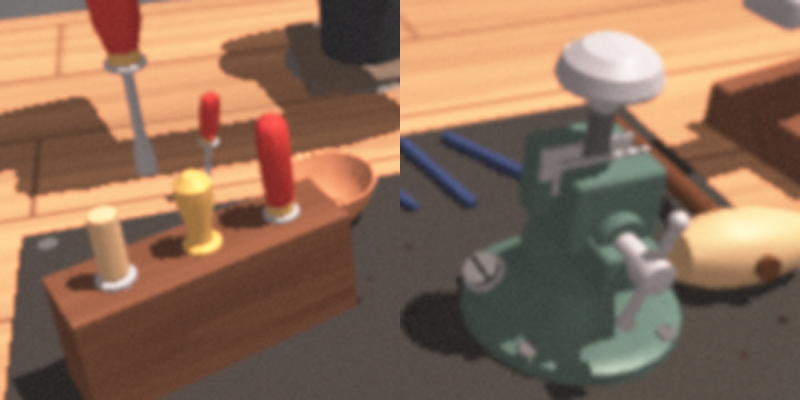

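The right half of the crop shows the screw head at scene pixel (379,244), with its slot running upper-left to lower-right. It faces roughly world -y. The driver's red handle is at the end of the block nearest the robot. Next I work out a viewing pose in front of the screw.

```bash
cat >> h.py <<'E'
def zs(out): # screw axis, from horizontal outward dir
    out=np.array([*out[:2],0.]);out/=np.linalg.norm(out);return np.array([0,0,np.cos(np.radians(35))])+out*np.sin(np.radians(35))
def frame(z,x): # quat with tool z, x as near as can be
    z=z/np.linalg.norm(z);x=x-z*(x@z);x/=np.linalg.norm(x);return R.from_matrix(np.c_[x,np.cross(z,x),z]).as_quat()
E
python3 - <<'E'
from h import *
print(rows([.40,-.43,.42],ctrl.get_state()['tcp_rot']))
z=zs([-.08,-.997]);p=np.array([.587,.1186,.071])+.13*z
q=frame(-z,np.array([0,1.,0]));print(p,q)
T=R.from_quat(ctrl.get_state()['tcp_rot']);print((T.inv()*R.from_quat(q)).as_rotvec()/(2*np.pi))
E
```

```text
(array([0., 0., 0.]), array([ 0.94154548, -0.59327252, -0.8759351 ]))
[0.58103602 0.04427396 0.17748977] [ 0.6684276   0.68027977  0.2306611  -0.19292339]
[ 0.04780593  0.09080686 -0.17947832]
```

Emit:
send_rows:
  moves: "0 0 0 0 0 -0.9 1;0 0 0 0 -0.9 -0.9 1;0 0 0 0 -0.9 -0.9 1;0 0 0 0 -0.9 -0.9 1;0 0 0 0 -0.9 -0.9 1;0 0 0 0 -0.9 -0.9 1"

```text
time: 1.0
eef_pos: [0.203, -0.4509, 0.4279]
tcp_rot: [0.978, 0.21, 0.0, 0.003]
contact_force: [-0.5, -0.2, 0.4]
opening: 1.005
finger_force: 0.0
```

Run:
```python
from h import *
q=[ 0.6684276,0.68027977,0.2306611,-0.19292339]
for p in ([.45,-.2,.43],[.581,.044,.25],[.581,.044,.1775]): print(rows(p,q))
print(ctrl.get_state()['qpos'])
```

```text
(array([ 0.0486059 ,  0.09159549, -0.17927342]), array([ 1.6408968 , -0.63741296, -0.0157393 ]))
(array([ 0.0486059 ,  0.09159549, -0.17927342]), array([ 2.7396402 , -1.48637276,  0.87838329]))
(array([ 0.0486059 ,  0.09159549, -0.17927342]), array([ 2.74004328, -1.48836672,  1.24087758]))
[-1.35330228e+00 -2.04652431e-01  1.75840636e+00  3.17388784e-05
  1.58222694e+00 -2.05113476e-01]
```

Emit:
send_rows:
  moves: "0 0 -0.03 0.33 -0.1 0 1;0.01 0.015 -0.06 0.65 -0.2 0 1;0.02 0.03 -0.09 0.95 -0.3 0 1;0.03 0.06 -0.12 1 -0.5 0 1;0.04 0.08 -0.15 1 -0.7 0 1;0.0486 0.0916 -0.1793 1 -0.7 0 1;0.0486 0.0916 -0.1793 1 -0.7 0 1;0.0486 0.0916 -0.1793 1 -0.7 0 1;0.0486 0.0916 -0.1793 1 -0.7 0 1"

```text
time: 2.12
eef_pos: [0.3284, -0.242, 0.4245]
tcp_rot: [0.669, 0.679, 0.232, -0.196]
contact_force: [-0.0, 0.0, -0.0]
opening: 0.998
finger_force: 0.0
```

Run:
```python
from h import *
q=[ 0.6684276,0.68027977,0.2306611,-0.19292339]
for p in ([.581,.0,.40],[.581,.044,.25],[.581,.044,.1775]): print(rows(p,q))
print(ctrl.get_state()['qpos'])
```

```text
(array([-0.0002016 , -0.00096876, -0.00052371]), array([0.88153202, 1.252602  , 0.85383975]))
(array([-0.0002016 , -0.00096876, -0.00052371]), array([0.62925886, 1.21242296, 1.59251687]))
(array([-0.0002016 , -0.00096876, -0.00052371]), array([0.42045918, 1.19321221, 1.88821924]))
[-1.07702215 -0.19678924  1.83362723  0.35376736  2.01737652 -1.02202155]
```

Emit:
send_rows:
  moves: "0 0 0 0.7 0.95 0.7 1;0 0 0 0.7 0.95 0.7 1;0 0 0 0.7 0.95 0.7 1;0 0 0 0.7 0.95 0.7 1;0 0 0 0.7 0.95 0.7 1;0 0 0 0.7 0.95 0.7 1"

```text
time: 2.88
eef_pos: [0.52, -0.045, 0.402]
tcp_rot: [0.667, 0.68, 0.232, -0.195]
contact_force: [-0.2, -0.6, -0.2]
opening: 0.999
finger_force: 0.0
```

Run:
```python
from h import *
q=[ 0.6684276,0.68027977,0.2306611,-0.19292339]
for p in ([.581,.044,.25],[.581,.044,.1775]): print(rows(p,q))
print(ctrl.get_state()['qpos'])
```

```text
(array([-0.00040532, -0.00080582,  0.00013781]), array([-0.08320414,  0.26441936,  0.88996872]))
(array([-0.00040532, -0.00080582,  0.00013781]), array([-0.2916188 ,  0.2447244 ,  1.18591075]))
[-0.52798754 -0.0785771   1.7673278   0.5533746   1.72642993 -0.53658477]
```

Emit:
send_rows:
  moves: "0 0 0 -0.1 0.25 0.3 1;0 0 0 -0.2 0.25 0.6 1;0 0 0 -0.25 0.25 0.9 1;0 0 0 -0.25 0.25 0.95 1;0 0 0 -0.25 0.25 0.95 1"

```text
time: 3.5
eef_pos: [0.5783, 0.022, 0.2191]
tcp_rot: [0.669, 0.679, 0.231, -0.197]
contact_force: [-0.5, -0.4, 0.4]
opening: 0.997
finger_force: 0.0
```

Run:
```python
from h import *
c=snap('wrist','w1.png');np.save('w1.npy',c,allow_pickle=True)
print(proj(c,[.587,.1186,.071]),c['extrinsics'],ctrl.get_state()['qpos'])
```

```text
(np.float64(319.66864369917676), np.float64(188.2388882656105)) [[ 0.99875688 -0.01579654 -0.04727748  0.57245254]
 [-0.0014637   0.93875512 -0.3445819   0.00222065]
 [ 0.04982518  0.34422275  0.93756501  0.3625666 ]
 [ 0.          0.          0.          1.        ]] [-0.37296394  0.14428598  1.87226747  0.59960043  1.36909199 -0.58660029]
```

View pics/w1.png

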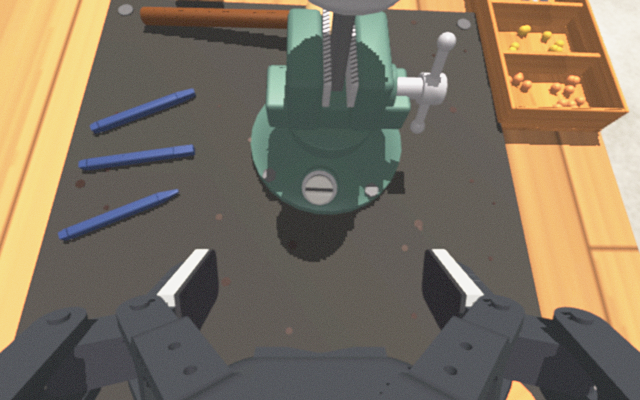

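The wrist view shows the screw head at (320,188), with its slot nearly level along the image x axis from about (305,189) to (334,188). The three punches are on the left, well clear. Next I refine the centre and the slot angle.

Run:
```python
from h import *
w=np.load('w1.npy',allow_pickle=True).item();s=snap('scene')
def head(c,u,v,r,name):
    im=c['image'].astype(int);sat=im.max(2)-im.min(2);g=im.mean(2)
    m=np.zeros(g.shape,np.uint8);v0,u0=int(v),int(u)
    m[v0-r:v0+r,u0-r:u0+r]=((sat<25)&(g>95))[v0-r:v0+r,u0-r:u0+r]
    m=cv2.morphologyEx(m,cv2.MORPH_CLOSE,np.ones((7,7),np.uint8))
    n,l,st,ce=cv2.connectedComponentsWithStats(m);k=l[v0,u0] or 1+np.argmax(st[1:,4])
    cn,_=cv2.findContours((l==k).astype(np.uint8),0,1);e=cv2.fitEllipse(max(cn,key=len));print(name,e,st[k]);return e
e=head(w,320,188,24,'w');f=head(s,379,244,14,'s')
P=tri(ray(w,*e[0]),ray(s,*f[0]));print('tri',P,'w@z.071',atz(w,*e[0],.071),'s',atz(s,*f[0],.071))
# slot: dark pixels within ellipse
im=w['image'].astype(int);g=im.mean(2);v,u=np.mgrid[0:400,0:640]
ins=((u-e[0][0])**2+(v-e[0][1])**2<12**2);dk=ins&(g<np.percentile(g[ins],18))
pts=np.c_[u[dk],v[dk]].astype(np.float32);l=cv2.fitLine(pts,cv2.DIST_HUBER,0,.01,.01).ravel();print('slot',l,dk.sum())
# foot: green mask extremes
h=cv2.cvtColor(w['image'],cv2.COLOR_RGB2HSV);gm=((h[:,:,0]>60)&(h[:,:,0]<95)&(h[:,:,1]>60)&(h[:,:,2]>40))
gm[:125]=0
for r in (140,146,152,158,164): x=np.where(gm[r,200:450])[0]+200; print(r,x.min(),x.max(),atz(w,x.min(),r,.02),atz(w,x.max(),r,.02))
out=np.array([-.05,-1,0])
for out in ([-.0,-1],[-.08,-1]):
    z=zs(out)
    def pl(u,v):
        o,d=ray(w,u,v);return o+d*((P-o)@z)/(d@z)
    a=pl(l[2]-8*l[0],l[3]-8*l[1]);b=pl(l[2]+8*l[0],l[3]+8*l[1]);print('slotdir',(b-a)/np.linalg.norm(b-a),(a+b)/2)
```

```text
w ((318.7816162109375, 188.84266662597656), (34.225067138671875, 38.91239929199219), 6.388205528259277) [ 302  170   36   40 1083]
s ((380.02435302734375, 242.43331909179688), (11.959086418151855, 23.243741989135742), 48.20736312866211) [371 233  21  19 203]
tri [0.5867614  0.12089155 0.07057064] w@z.071 [0.58618346 0.11798817 0.071     ] s [0.5866858  0.12358756 0.071     ]
slot [  1.    0.  319.4 189. ] 82
140 254 399 [0.5154894 0.1961213 0.02     ] [0.68135594 0.20059899 0.02      ]
146 252 399 [0.51376235 0.18844726 0.02      ] [0.6807116  0.19276714 0.02      ]
152 256 394 [0.51866876 0.18104477 0.02      ] [0.67430357 0.18489988 0.02      ]
158 253 396 [0.51584751 0.17354987 0.02      ] [0.67600854 0.17734248 0.02      ]
164 257 394 [0.52067726 0.16633333 0.02      ] [0.67313758 0.16977958 0.02      ]
slotdir [0.99984747 0.01430652 0.01001753] [0.58685783 0.11863903 0.06899341]
slotdir [ 0.99855419 -0.0029891   0.05367115] [0.5868493  0.11863583 0.06900111]
```

Run:
```python
from h import *
q=frame(np.array([0,0,-1.]),np.array([-.3,.95,0]))
for p in ([.55,-.04,.36],[.488,-.1745,.33]): print(rows(p,q))
```

```text
(array([ 0.02367382, -0.09538654, -0.04456812]), array([ 0.15068893, -0.11124476, -0.74350646]))
(array([ 0.02367382, -0.09538654, -0.04456812]), array([-0.47572831, -0.42834837, -1.02261754]))
```

Emit:
send_rows:
  moves: "0 0 0 0.1 -0.05 -0.3 1;0.008 -0.03 -0.015 0.15 -0.11 -0.6 1;0.016 -0.06 -0.03 0.1 -0.2 -0.8 1;0.0237 -0.0954 -0.0446 -0.2 -0.3 -0.9 1;0.0237 -0.0954 -0.0446 -0.476 -0.428 -1 1;0.0237 -0.0954 -0.0446 -0.476 -0.428 -1 1;0.0237 -0.0954 -0.0446 -0.476 -0.428 -1 1;0.0237 -0.0954 -0.0446 -0.476 -0.428 -1 1"

```text
time: 4.6
eef_pos: [0.4889, -0.1709, 0.3262]
tcp_rot: [0.591, 0.807, 0.0, 0.0]
contact_force: [-0.2, 0.1, -0.2]
opening: 1.001
finger_force: 0.0
```

Run:
```python
from h import *
c=snap('wrist','w2.png');np.save('w2.npy',c,allow_pickle=True)
print(proj(c,[.488,-.1745,.208]),ctrl.get_state()['qpos'],ctrl.get_state()['eef_pos'])
```

```text
(np.float64(315.43899709236115), np.float64(201.03398156496132)) [-5.32169208e-01 -1.18427792e-01  1.86258479e+00  2.02883242e-04
  1.39806077e+00 -8.40173563e-01] [ 0.48886294 -0.17071188  0.3258533 ]
```

View pics/w2.png

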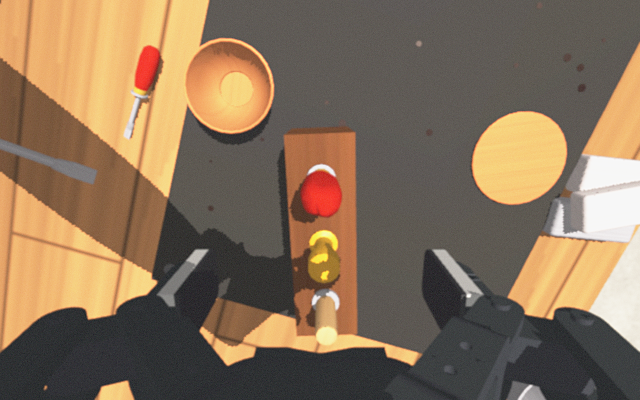

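The wrist view shows the driver's handle at (321,195), its collar at about (321,173), the awl at (324,260) and the burnisher at (325,320). I need the handle's cross-section orientation, so I crop and fit.

Run:
```python
from h import *
c=np.load('w2.npy',allow_pickle=True).item();im=c['image']
h=cv2.cvtColor(im,cv2.COLOR_RGB2HSV).astype(int);m=(((h[:,:,0]<6)|(h[:,:,0]>172))&(h[:,:,1]>190)&(h[:,:,2]>90)).astype(np.uint8)
m[:,:280]=0;m[:150]=0;m[240:]=0;m[:,370:]=0
cn,_=cv2.findContours(m,0,1);k=max(cn,key=cv2.contourArea);print(cv2.boundingRect(k),cv2.minAreaRect(k),cv2.fitEllipse(k))
for r in range(166,222,5):
    x=np.where(m[r])[0]; print(r,x.min() if len(x) else 0,x.max() if len(x) else 0)
t=c
for zz in (.12,.2):print(proj(c,[.488,-.1745,zz]))
# image axes in world
print(np.array(c['extrinsics']).round(3))
cr=cv2.resize(im[150:230,280:360],None,fx=7,fy=7,interpolation=cv2.INTER_CUBIC);cv2.imwrite('pics/c2.png',cr[:,:,::-1])
```

```text
(301, 171, 41, 46) ((321.5, 193.5), (41.10960388183594, 43.00697326660156), 18.434947967529297) ((321.2684631347656, 193.96316528320312), (38.663414001464844, 44.470863342285156), 168.80308532714844)
166 0 0
171 319 322
176 309 331
181 305 336
186 303 339
191 303 340
196 302 341
201 303 340
206 305 339
211 308 335
216 324 324
221 0 0
(np.float64(316.53435470049016), np.float64(177.33131177358376))
(np.float64(315.5676575258999), np.float64(198.24987183791686))
[[ 0.953 -0.291 -0.078  0.47 ]
 [ 0.302  0.921  0.248 -0.108]
 [ 0.    -0.26   0.966  0.455]
 [ 0.     0.     0.     1.   ]]
```

View pics/c2.png

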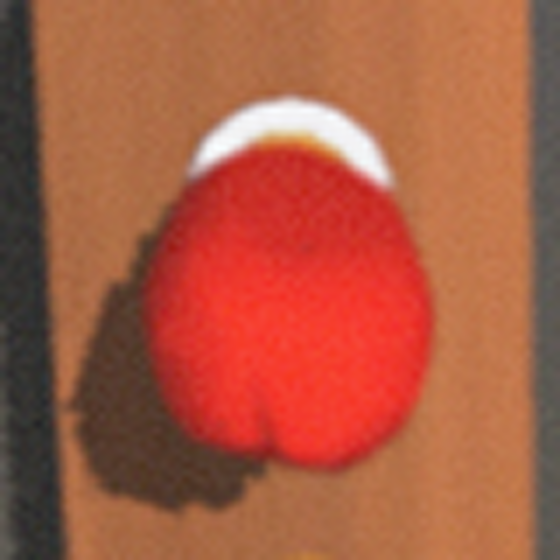

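Run:
```python
from h import *
from scipy.optimize import minimize
w=np.load('w2.npy',allow_pickle=True).item();s=snap('scene');d=snap('side')
def mask(c,u0,v0,u1,v1):
    h=cv2.cvtColor(c['image'],cv2.COLOR_RGB2HSV).astype(int);m=(((h[:,:,0]<7)|(h[:,:,0]>172))&(h[:,:,1]>170)&(h[:,:,2]>60))
    o=np.zeros(m.shape,bool);o[v0:v1,u0:u1]=m[v0:v1,u0:u1];return o
V=[(w,mask(w,285,155,360,235)),(s,mask(s,215,175,245,235)),(d,mask(d,350,140,378,185))]
for c,m in V: vv,uu=np.where(m);print(m.sum(),uu.min(),uu.max(),vv.min(),vv.max())
t=np.linspace(0,2*np.pi,60)
def sil(c,x,y,a,dx,dy,n):
    X=17.5*np.sign(np.cos(t))*abs(np.cos(t))**n;Y=np.clip(15.5*np.sin(t),-12,12)
    P=[]
    for z,k in ((.131,.75),(.145,.97),(.165,1),(.188,1),(.200,.85),(.2065,.45)):
        P+=[proj(c,[x+k*(X[i]*np.cos(a)-Y[i]*np.sin(a))/1e3,y+k*(X[i]*np.sin(a)+Y[i]*np.cos(a))/1e3,z]) for i in range(60)]
    P=np.array(P)+[dx,dy];h=cv2.convexHull((P*16).astype(np.int32));o=np.zeros((400,640),np.uint8);cv2.fillConvexPoly(o,h,1,8,4);return o>0
for name,vs in (('w',V[:1]),('all',V)):
  for a in range(-30,150,15):
    def f(p):
        e=0
        for i,(c,m) in enumerate(vs):
            o=(p[2+2*i],p[3+2*i]) if i else (0,0)
            e+=(sil(c,p[0]*.01,p[1]*.01,np.radians(a),*o,1)^m).sum()/m.sum()
        return e
    r=minimize(f,[48.8,-17.45]+[0]*(2*len(vs)-2),method='Nelder-Mead',options=dict(maxfev=250,initial_simplex=None));print(name,a,round(r.fun,3),r.x.round(2))
```

```text
1508 300 341 171 216
359 223 236 186 222
207 357 368 150 176
w -30 0.139 [ 49.26 -17.49]
w -15 0.103 [ 49.32 -17.58]
w 0 0.088 [ 49.29 -17.6 ]
w 15 0.099 [ 49.28 -17.62]
w 30 0.121 [ 49.29 -17.6 ]
w 45 0.152 [ 49.26 -17.62]
w 60 0.186 [ 49.19 -17.49]
w 75 0.222 [ 49.29 -17.54]
w 90 0.257 [ 49.26 -17.57]
w 105 0.271 [ 49.31 -17.57]
w 120 0.255 [ 49.26 -17.58]
w 135 0.198 [ 49.26 -17.56]Traceback (most recent call last):
  File "<stdin>", line 24, in <module>
    res = _minimize_neldermead(fun, x0, args, callback, bounds=bounds,
                               **options)
    fsim[k] = func(sim[k])
              ~~~~^^^^^^^^
    fx = function(np.copy(x), *(wrapper_args + args))
  File "<stdin>", line 21, in f
IndexError: index 6 is out of bounds for axis 0 with size 6
```

Run:
```python
from h import *
a=np.radians(188);q=frame(np.array([0,0,-1.]),np.array([np.cos(a),np.sin(a),0]))
for p in ([.4928,-.176,.25],[.4928,-.176,.166]): print(rows(p,q))
```

```text
(array([-2.07474503e-05, -2.81762647e-04, -2.23132634e-01]), array([-0.03260602,  0.0115486 ,  0.37605572]))
(array([-2.07474503e-05, -2.81762647e-04, -2.23132634e-01]), array([-0.03309634,  0.01202835,  0.79605516]))
```

Emit:
send_rows:
  moves: "0 0 -0.03 -0.033 0.012 0.1 0.1;0 0 -0.06 -0.033 0.012 0.2 0.1;0 0 -0.09 -0.033 0.012 0.3 0.1;0 0 -0.12 -0.033 0.012 0.36 0.1;0 0 -0.15 -0.033 0.012 0.36 0.1;0 0 -0.18 -0.033 0.012 0.36 0.1;0 0 -0.2231 -0.033 0.012 0.36 0.1;0 0 -0.2231 -0.033 0.012 0.36 0.1;0 0 -0.2231 -0.033 0.012 0.36 0.1;0 0 -0.2231 -0.033 0.012 0.36 0.1"
  newtons: 25

```text
time: 6.0
eef_pos: [0.4925, -0.1763, 0.2527]
tcp_rot: [-0.069, 0.998, 0.001, -0.001]
contact_force: [1.1, 0.3, -0.4]
opening: 0.549
finger_force: 0.0
```

Run:
```python
from h import *
c=snap('wrist','w3.png')
a=np.radians(188);q=frame(np.array([0,0,-1.]),np.array([np.cos(a),np.sin(a),0]))
print(rows([.4928,-.176,.166],q),proj(c,[.4928,-.176,.208]))
```

```text
(array([ 0.00019868, -0.00032132, -0.00027641]), array([-0.00257064,  0.0006658 ,  0.43352022])) (np.float64(319.3827006410965), np.float64(229.76688161263985))
```

View pics/w3.png

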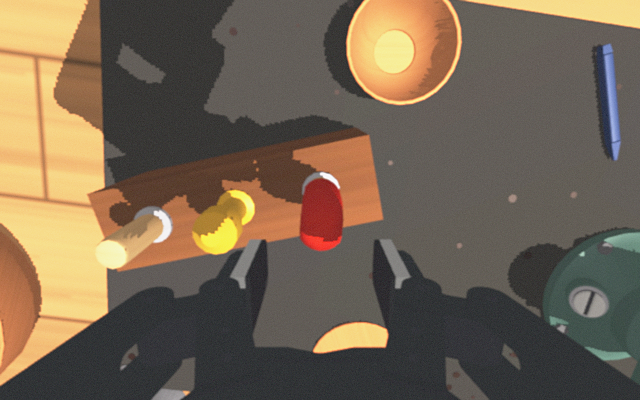

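The wrist view shows the handle at (321,215), aligned and centred between the pads, with the awl clear at (215,235). I descend and grip.

Emit:
send_rows:
  moves: "0 0 0 -0.002 0 0.2 0.1;0 0 0 -0.002 0 0.35 0.1;0 0 0 -0.002 0 0.433 0.1;0 0 0 -0.002 0 0.433 0.1;0 0 0 -0.002 0 0.433 -1;0 0 0 -0.002 0 0.433 -1;0 0 0 -0.002 0 0.433 -1;0 0 0 -0.002 0 0.433 -1;0 0 0 -0.002 0 0.433 -1;0 0 0 -0.002 0 0.433 -1"
  newtons: 80

```text
time: 7.3
eef_pos: [0.4936, -0.1768, 0.1679]
tcp_rot: [-0.069, 0.998, -0.0, 0.0]
contact_force: [0.9, 0.9, 5.0]
opening: 0.27
finger_force: 78.8
```

Emit:
send_rows:
  moves: "0 0 0 0 0 -0.1 -1;0 0 0 0 0 -0.25 -1;0 0 0 0 0 -0.45 -1;0 0 0 0 0 -0.65 -1;0 0 0 0 0 -0.8 -1;0 0 0 0 0 -0.9 -1;0 0 0 0 0 -0.9 -1;0 0 0 0 0 -0.9 -1"

```text
time: 8.3
eef_pos: [0.4924, -0.1762, 0.344]
tcp_rot: [-0.069, 0.998, 0.001, -0.002]
contact_force: [0.3, 0.0, -1.4]
opening: 0.268
finger_force: 78.5
```

```bash
cat >> h.py <<'E'
S=np.array([.5866,.1183,.071]);ZS=zs([-.11,-.994])
def slotq():
    x=np.array([.9975,-.008,0]);x[2]=-(x[:2]@ZS[:2])/ZS[2];return frame(-ZS,-x)
def tcp(h,L=.145): return S+ZS*(h+L)
E
python3 - <<'E'
from h import *
q=slotq();print(q,R.from_quat(q).as_matrix().round(3))
for p in ([.55,-.03,.36],tcp(.08),tcp(.02),tcp(0)): print(p,rows(p,q))
s=ctrl.get_state();print(s['qpos'],s['opening'])
c=snap('scene','s2.png');T=R.from_quat(s['tcp_rot']);print([proj(c,s['eef_pos']+T.apply([0,0,l])) for l in (0,.145)])
w=snap('wrist');a=c['image'][100:260,180:340];cv2.imwrite('pics/c3.png',np.hstack([cv2.resize(a,(400,400),interpolation=2),cv2.resize(w['image'][100:400,170:470],(400,400),interpolation=2)])[:,:,::-1])
E
```

```text
[-0.00683355  0.95369247  0.29863658  0.03521608] [[-0.997 -0.034  0.063]
 [ 0.008  0.822  0.57 ]
 [-0.071  0.569 -0.819]]
[0.55, -0.03, 0.36] (array([-0.09513882, -0.01880254,  0.01888442]), array([-0.38603176,  0.68462662, -0.0796454 ]))
[ 0.57240495 -0.00997165  0.25530921] (array([-0.09513882, -0.01880254,  0.01888442]), array([-0.51326984,  0.7666844 ,  0.44347882]))
[0.5761903  0.02423412 0.20616009] (array([-0.09513882, -0.01880254,  0.01888442]), array([-0.55678085,  0.93268251,  0.6895508 ]))
[0.57745208 0.03563605 0.18977705] (array([-0.09513882, -0.01880254,  0.01888442]), array([-0.57128452,  0.98801521,  0.7715748 ]))
[-5.37679869e-01 -1.11710561e-01  1.82420205e+00 -4.72272023e-04
  1.43475898e+00 -2.24688964e+00] 0.2682984076778553
[(np.float64(218.5939524886261), np.float64(121.47845471217775)), (np.float64(227.3367077646114), np.float64(190.99218255671744))]
```

View pics/c3.png

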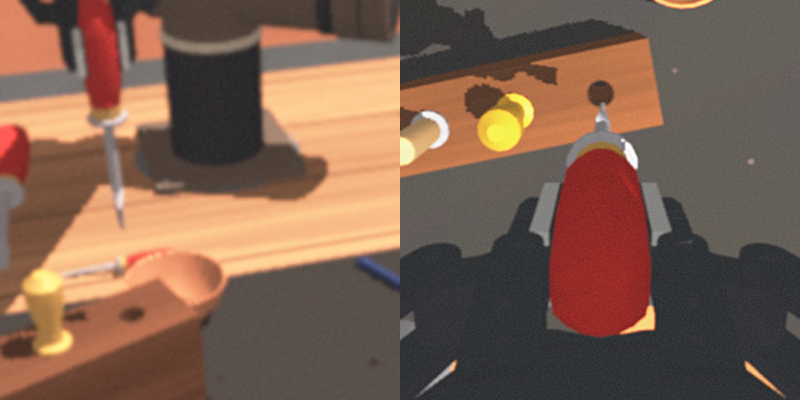

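The scene crop shows the driver held straight and clear of the block, with its tip at about (229,190). The wrist crop shows the tip at about (320,178), directly above the empty hole at about (320,169).

Run:
```python
from h import *
w=snap('wrist');s=ctrl.get_state();T=R.from_quat(s['tcp_rot'])
print([proj(w,s['eef_pos']+T.apply([0,0,l])) for l in (.135,.145,.05)],proj(w,s['eef_pos']+T.apply([0.003,0,.145])))
g=w['image'][160:190,305:335].astype(int).mean(2).astype(int)
for r in g[:, ::2]: print(*r)
print('hole',atz(w,320,169,.115),'tcp',s['eef_pos'])
```

```text
[(np.float64(319.10055235085497), np.float64(189.63266820645924)), (np.float64(319.1077603741479), np.float64(186.74079740246216)), (np.float64(319.00963493552547), np.float64(226.1088848167494))] (np.float64(319.10256668042723), np.float64(183.18117120296455))
124 123 123 124 123 120 101 90 87 103 127 133 132 129 131
117 121 123 130 124 94 74 59 65 71 104 127 129 129 129
124 123 124 125 109 67 58 50 51 53 80 111 128 126 127
125 123 126 123 87 60 53 59 55 54 65 88 128 129 127
129 123 128 113 70 59 65 58 62 63 61 69 116 126 125
123 131 126 102 66 64 66 64 62 64 62 60 101 125 128
124 126 125 87 66 68 57 67 61 62 62 62 89 122 127
128 121 122 88 60 61 68 63 63 66 58 62 77 124 126
124 124 123 88 60 64 68 58 56 62 64 61 74 121 127
124 123 120 85 62 64 57 62 61 66 60 64 71 116 124
128 128 119 81 65 64 60 58 61 60 64 62 70 121 124
127 124 121 79 56 63 64 66 69 67 62 58 74 117 130
128 125 119 85 68 58 64 64 57 62 62 61 75 125 132
126 126 125 90 66 64 58 67 64 59 63 65 84 127 131
126 126 123 93 66 59 61 60 55 63 58 61 98 125 130
123 124 125 102 72 60 62 55 58 58 65 65 112 135 138
125 120 123 1
[... 193 characters left out ...]
131 137 134 134
131 130 129 128 131 134 120 114 139 153 139 133 134 137 133
134 132 134 134 135 134 132 129 137 160 134 132 130 131 134
132 134 132 135 134 135 133 134 134 156 135 137 137 130 136
135 134 137 134 135 136 134 137 130 143 134 131 135 127 132
131 135 136 134 133 134 130 147 134 140 138 132 133 132 135
135 131 133 133 130 131 137 166 147 139 141 132 131 131 136
131 127 133 127 131 127 153 187 166 141 143 138 134 134 140
128 133 128 133 134 127 183 208 177 148 144 141 139 142 141
131 130 131 132 136 140 218 220 194 167 152 139 138 137 138
130 133 134 136 139 150 229 229 198 175 161 148 140 140 144
hole [ 0.49167913 -0.17468142  0.115     ] tcp [ 0.49244221 -0.17622408  0.34412536]
```

Emit:
send_rows:
  moves: "-0.02 -0.004 0.004 -0.1 0.15 0 -1;-0.04 -0.008 0.008 -0.2 0.3 0 -1;-0.06 -0.012 0.012 -0.3 0.45 0.1 -1;-0.0951 -0.0188 0.0189 -0.4 0.6 0.2 -1;-0.0951 -0.0188 0.0189 -0.5 0.7 0.3 -1;-0.0951 -0.0188 0.0189 -0.515 0.765 0.44 -1;-0.0951 -0.0188 0.0189 -0.515 0.765 0.44 -1;-0.0951 -0.0188 0.0189 -0.515 0.765 0.44 -1"

```text
time: 9.45
eef_pos: [0.5739, -0.0112, 0.2587]
tcp_rot: [-0.007, 0.954, 0.297, 0.037]
contact_force: [0.2, -0.3, -1.4]
opening: 0.269
finger_force: 78.8
```

Run:
```python
from h import *
q=slotq();o=R.from_quat(q).apply([.0015,.002,0])
for h in (.08,.015,0,-.0055): print(rows(tcp(h)-o,q))
s=ctrl.get_state();print(s['qpos'],s['contact_force'],s['wrist_torque'])
```

```text
(array([-0.00040027,  0.00048935,  0.00032668]), array([ 0.00152825, -0.01459513,  0.01694566]))
(array([-0.00040027,  0.00048935,  0.00032668]), array([ 0.00252667, -0.01377674,  0.3419431 ]))
(array([-0.00040027,  0.00048935,  0.00032668]), array([ 0.00275708, -0.01358787,  0.4169425 ]))
(array([-0.00040027,  0.00048935,  0.00032668]), array([ 0.00284156, -0.01351863,  0.44444229]))
[-0.42957418  0.09726006  1.84964335  0.5813915   1.43305601 -2.16852331] [ 0.17676094 -0.31268532 -1.35151996] [-0.44574693  0.03795738  0.01454072]
```

Emit:
send_rows:
  moves: "0 0 0 0.002 -0.013 0.1 -1;0 0 0 0.002 -0.013 0.2 -1;0 0 0 0.002 -0.013 0.3 -1;0 0 0 0.002 -0.013 0.34 -1;0 0 0 0.002 -0.013 0.345 -1;0 0 0 0.002 -0.013 0.345 -1;0 0 0 0.002 -0.013 0.345 -1"

```text
time: 10.32
eef_pos: [0.5783, 0.026, 0.2008]
tcp_rot: [-0.007, 0.954, 0.297, 0.037]
contact_force: [-0.2, -0.5, -1.9]
opening: 0.274
finger_force: 79.0
```

Run:
```python
from h import *
q=slotq();o=R.from_quat(q).apply([.0015,.002,0])
w=snap('wrist');s=ctrl.get_state();T=R.from_quat(s['tcp_rot'])
tip=s['eef_pos']+T.apply([.0015,.002,.145]);u=proj(w,tip);print('tip px',u,'screw',proj(w,S),'height',(tip-S)@ZS,T.inv().apply(tip-S))
for h in (.012,0,-.0055): print(rows(tcp(h)-o,q))
np.save('w4.npy',w,allow_pickle=True)
sc=snap('scene');print(proj(sc,tip),proj(sc,S))
x0,y0=int(u[0])-40,int(u[1])-40
a=cv2.resize(w['image'][y0:y0+80,x0:x0+80],(480,480),interpolation=cv2.INTER_CUBIC)
x1,y1=[int(k) for k in proj(sc,S)];b=cv2.resize(sc['image'][y1-25:y1+15,x1-25:x1+15],(320,320),interpolation=cv2.INTER_CUBIC)
b=np.vstack([b,np.zeros((160,320,3),np.uint8)]);print(x0,y0,x1-25,y1-25)
cv2.imwrite('pics/c4.png',np.hstack([a,b])[:,:,::-1])
```

```text
tip px (np.float64(321.23940678059273), np.float64(184.59662175242534)) screw (np.float64(321.29160852011535), np.float64(180.02913947482358)) height 0.014349409513908824 [-0.00072911 -0.00011719 -0.01434664]
(array([-0.00037873,  0.00057434,  0.0003554 ]), array([ 0.0008373 , -0.00130185,  0.01179135]))
(array([-0.00037873,  0.00057434,  0.0003554 ]), array([ 0.00105366, -0.00115883,  0.07179079]))
(array([-0.00037873,  0.00057434,  0.0003554 ]), array([ 0.00115282, -0.00109328,  0.09929053]))
(np.float64(374.7262599483394), np.float64(239.19017264891704)) (np.float64(377.77457886277205), np.float64(242.87080203889056))
281 144 352 217
```

View pics/c4.png

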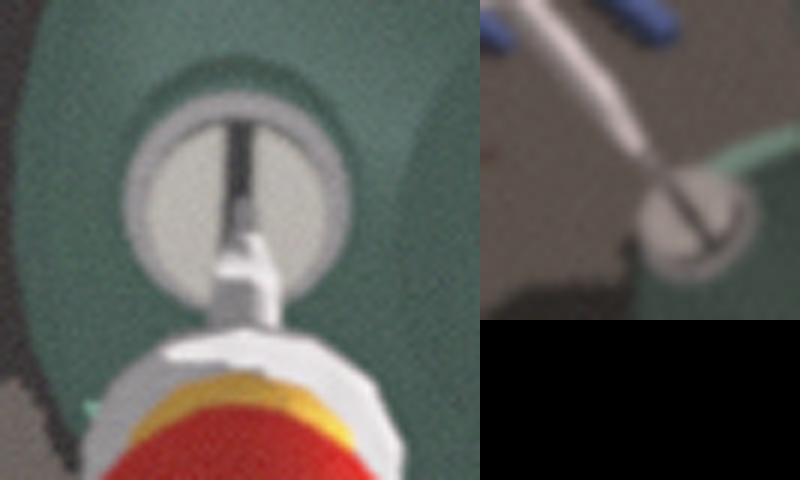

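The wrist crop shows the blade edge-on at u≈321, lined up with the slot at u≈320.7. The head centre is at (320.5,177). The scene crop agrees. I shift about 0.5 mm across and 2 mm along the slot, then descend.

Emit:
send_rows:
  moves: "0 0 0 0.011 -0.003 0.02 -1;0 0 0 0.011 -0.003 0.045 -1;0 0 0 0.011 -0.003 0.06 -1;0 0 0 0.011 -0.003 0.07 -1;0 0 0 0.011 -0.003 0.078 -1;0 0 0 0.011 -0.003 0.085 -1;0 0 0 0.011 -0.003 0.085 -1;0 0 0 0.011 -0.003 0.085 -1"

```text
time: 11.42
eef_pos: [0.5768, 0.0356, 0.1856]
tcp_rot: [-0.007, 0.954, 0.298, 0.037]
contact_force: [-0.3, -0.4, -2.0]
opening: 0.271
finger_force: 79.0
```

```bash
cat > st.py <<'E'
from h import *
s=ctrl.get_state();T=R.from_quat(s['tcp_rot']);tip=s['eef_pos']+T.apply([.0015,.002,.145])
print('h mm',1e3*(tip-S)@ZS,'tip-S tool mm',(1e3*T.inv().apply(tip-S)).round(2),'F tool',T.inv().apply(s['contact_force']).round(2),'M tool',T.inv().apply(s['wrist_torque']).round(3),'q6',s['qpos'][5].round(3),s['opening'].round(3),s['time'])
print('tilt deg',np.degrees(np.arccos(-(T.as_matrix()[:,2]@ZS))).round(2))
E
python3 st.py
```

```text
Traceback (most recent call last):
  File "st.py", line 3, in <module>
    print('h mm',1e3*(tip-S)@ZS,'tip-S tool mm',(1e3*T.inv().apply(tip-S)).round(2),'F tool',T.inv().apply(s['contact_force']).round(2),'M tool',T.inv().apply(s['wrist_torque']).round(3),'q6',s['qpos'][5].round(3),s['opening'].round(3),s['time'])
                                                                                                                                                                                                                      ^^^^^^^^^^^^^^^^^^
AttributeError: 'float' object has no attribute 'round'
```

```bash
sed -i "s/s\['opening'\].round(3)/round(s['opening'],3)/" st.py; python3 st.py
```

```text
h mm -3.3515552844801335 tip-S tool mm [ 2.07 -0.68  3.35] F tool [ 0.4 -1.4  1.4] M tool [0.536 0.055 0.037] q6 -2.187 0.271 11.425
tilt deg 0.18
```

Emit:
send_rows:
  moves: "0 0 0 0 0 0.006 -1;0 0 0 0 0 0.012 -1;0 0 0 0 0 0.018 -1;0 0 0 0 0 0.018 -1"

```text
time: 11.92
eef_pos: [0.5778, 0.0362, 0.1852]
tcp_rot: [-0.008, 0.954, 0.297, 0.037]
contact_force: [-3.7, -7.4, 7.7]
opening: 0.27
finger_force: 80.8
```

```bash
python3 st.py
```

```text
h mm -4.102017742918476 tip-S tool mm [ 1.08 -0.61  4.1 ] F tool [  3.08  -1.64 -10.75] M tool [4.550e-01 1.092e+00 1.000e-03] q6 -2.188 0.27 11.925
tilt deg 0.27
```

Emit:
send_rows:
  moves: "0 0 0 0.003 0.006 -0.002 -1;0 0 0 0.003 0.012 -0.002 -1;0 0 0 0.003 0.012 -0.002 -1"

```text
time: 12.3
eef_pos: [0.5773, 0.037, 0.1858]
tcp_rot: [-0.008, 0.955, 0.295, 0.038]
contact_force: [-2.7, -8.7, 5.0]
opening: 0.27
finger_force: 80.5
```

```bash
python3 st.py
```

```text
h mm -4.045767259940866 tip-S tool mm [ 1.3  -0.14  4.04] F tool [ 2.22 -4.23 -9.18] M tool [1.265 0.663 0.002] q6 -2.185 0.27 12.3
tilt deg 0.5
```

Emit:
send_rows:
  moves: "0 0 0 0 -0.01 0 -1;0 0 0 0 -0.022 0 -1;0 0 0 0 -0.022 0 -1"

```text
time: 12.68
eef_pos: [0.5773, 0.0354, 0.1847]
tcp_rot: [-0.008, 0.954, 0.299, 0.038]
contact_force: [-2.1, -4.3, 8.8]
opening: 0.271
finger_force: 80.5
```

```bash
python3 st.py
```

```text
h mm -4.037012427963071 tip-S tool mm [ 1.42 -1.07  4.03] F tool [ 1.35  1.52 -9.76] M tool [-0.313  0.8    0.016] q6 -2.192 0.271 12.675
tilt deg 0.23
```

Emit:
send_rows:
  moves: "0 0 0 0 0.01 0.005 -1;0 0 0.015 0.001 0.0095 0.006 -1;0 0 0.03 0.0022 0.009 0.006 -1;0 0 0.045 0.0035 0.008 0.006 -1;0 0 0.06 0.0048 0.007 0.006 -1;0 0 0.06 0.0048 0.007 0.006 -1"
  newtons: 110

```text
time: 13.42
eef_pos: [0.577, 0.0354, 0.1846]
tcp_rot: [0.171, 0.939, 0.298, -0.018]
contact_force: [-3.2, -8.8, 9.6]
opening: 0.267
finger_force: 107.1
```

```bash
python3 st.py
python3 - <<'E'
from h import *
w=snap('wrist');x,y=[int(k) for k in proj(w,S)];print(x,y)
cv2.imwrite('pics/turn1.png',w['image'][:,:,::-1])
E
```

```text
h mm -4.075073858907683 tip-S tool mm [ 0.14 -1.57  4.08] F tool [  1.62  -2.48 -13.06] M tool [ 0.94   0.538 -0.136] q6 -1.813 0.267 13.425
tilt deg 0.44
322 186
```

Emit:
send_rows:
  moves: "0 0 0.015 0.001 -0.0005 0.004 -1;0 0 0.03 0.0022 -0.001 0.01 -1;0 0 0.045 0.0035 -0.002 0.01 -1;0 0 0.06 0.0048 -0.003 0.01 -1;0 0 0.06 0.0048 -0.003 0.01 -1"

```text
time: 14.1
eef_pos: [0.5764, 0.0354, 0.1843]
tcp_rot: [0.343, 0.891, 0.289, -0.073]
contact_force: [-6.0, -13.2, 14.4]
opening: 0.269
finger_force: 108.1
```

```bash
python3 st.py
```

```text
h mm -4.286528564342489 tip-S tool mm [-0.93 -1.53  4.3 ] F tool [  1.66  -5.13 -19.72] M tool [ 1.587  0.484 -0.162] q6 -1.438 0.269 14.1
tilt deg 0.51
```

Emit:
send_rows:
  moves: "0 0 0.01 0.001 -0.006 0 -1;0 0 0.02 0.002 -0.012 0 -1;0 0 0.03 0.003 -0.013 0 -1;0 0 0.04 0.004 -0.014 0 -1;0 0 0.04 0.004 -0.014 0 -1"

```text
time: 14.72
eef_pos: [0.5749, 0.0349, 0.1839]
tcp_rot: [0.452, 0.84, 0.279, -0.107]
contact_force: [-3.8, -10.3, 14.0]
opening: 0.266
finger_force: 107.6
```

```bash
python3 st.py
```

```text
h mm -4.21131838004975 tip-S tool mm [-1.37 -1.79  4.21] F tool [  1.03  -2.4  -17.55] M tool [ 0.69   0.197 -0.172] q6 -1.191 0.266 14.725
tilt deg 0.58
```

Emit:
send_rows:
  moves: "0 0 0.01 0.001 -0.001 0 -1;0 0 0.02 0.002 -0.003 0 -1;0 0 0.03 0.003 -0.004 0 -1;0 0 0.03 0.003 -0.004 0 -1"

```text
time: 15.22
eef_pos: [0.5742, 0.035, 0.1839]
tcp_rot: [0.53, 0.794, 0.268, -0.133]
contact_force: [-3.2, -9.1, 13.9]
opening: 0.272
finger_force: 107.7
```

```bash
python3 st.py
```

```text
h mm -4.200312630630541 tip-S tool mm [-1.72 -1.7   4.2 ] F tool [  1.11  -1.62 -16.82] M tool [ 0.581  0.005 -0.146] q6 -1.003 0.272 15.225
tilt deg 0.63
```

Emit:
send_rows:
  moves: "0 0 0.01 0.001 -0.001 0 -1;0 0 0.02 0.002 -0.003 0 -1;0 0 0.03 0.003 -0.004 0 -1;0 0 0.03 0.003 -0.004 0 -1"

```text
time: 15.72
eef_pos: [0.5735, 0.0352, 0.184]
tcp_rot: [0.602, 0.74, 0.255, -0.157]
contact_force: [-2.3, -10.2, 13.9]
opening: 0.264
finger_force: 107.6
```

```bash
python3 st.py
```

```text
h mm -4.201634979729283 tip-S tool mm [-2.02 -1.54  4.2 ] F tool [ -0.25  -1.08 -17.32] M tool [ 0.457 -0.121 -0.094] q6 -0.815 0.264 15.725
tilt deg 0.68
```

Emit:
send_rows:
  moves: "0 0 0.01 0.001 -0.001 0 -1;0 0 0.02 0.002 -0.002 0 -1;0 0 0.02 0.002 -0.002 0 -1"

```text
time: 16.1
eef_pos: [0.5732, 0.0354, 0.1842]
tcp_rot: [0.647, 0.701, 0.244, -0.172]
contact_force: [-2.7, -10.3, 13.3]
opening: 0.268
finger_force: 107.6
```

```bash
python3 st.py
```

```text
h mm -4.161853231715158 tip-S tool mm [-2.24 -1.34  4.16] F tool [ -0.76  -1.51 -16.97] M tool [ 0.302 -0.295 -0.119] q6 -0.689 0.268 16.1
tilt deg 0.71
```

Emit:
send_rows:
  moves: "0 0 0.01 0.001 -0.001 0 -1;0 0 0.02 0.002 -0.002 0 -1;0 0 0.02 0.002 -0.002 0 -1"

```text
time: 16.48
eef_pos: [0.5727, 0.0356, 0.1843]
tcp_rot: [0.69, 0.659, 0.233, -0.187]
contact_force: [-3.3, -10.2, 13.0]
opening: 0.265
finger_force: 107.5
```

```bash
python3 st.py
```

```text
h mm -4.167929251394485 tip-S tool mm [-2.41 -1.27  4.16] F tool [ -1.05  -2.07 -16.66] M tool [ 0.22  -0.377 -0.314] q6 -0.564 0.265 16.475
tilt deg 0.72
```

Emit:
send_rows:
  moves: "0 0 0.008 0 -0.001 0 -1;0 0 0.016 0 -0.001 0 -1;0 0 0.016 0 -0.001 0 -1"

```text
time: 16.85
eef_pos: [0.5725, 0.0358, 0.1843]
tcp_rot: [0.722, 0.624, 0.223, -0.199]
contact_force: [-1.3, -9.3, 13.7]
opening: 0.271
finger_force: 107.5
```

```bash
python3 st.py
```

```text
h mm -4.191828877079932 tip-S tool mm [-2.6  -1.15  4.19] F tool [  0.05  -0.11 -16.59] M tool [ 0.291 -0.295 -0.498] q6 -0.464 0.271 16.85
tilt deg 0.7
```

Emit:
send_rows:
  moves: "0 0 0.01 0 0 0 -1;0 0 0.02 0 0 0 -1;0 0 0.025 0 0 0 -1;0 0 0.025 0 0 0 -1"

```text
time: 17.35
eef_pos: [0.5722, 0.0361, 0.1846]
tcp_rot: [0.768, 0.566, 0.207, -0.216]
contact_force: [-3.5, -8.7, 14.0]
opening: 0.267
finger_force: 107.7
```

```bash
python3 st.py
```

```text
h mm -4.137586494513167 tip-S tool mm [-2.6  -1.05  4.13] F tool [  0.1   -2.44 -16.64] M tool [ 0.466 -0.135 -0.675] q6 -0.308 0.267 17.35
tilt deg 0.62
```

Emit:
send_rows:
  moves: "0 0 -0.015 0 0 0 -1;0 0 -0.03 0 0 0 -1;0 0 -0.045 0 0 0 -1;0 0 -0.045 0 0 -0.01 -1"

```text
time: 17.85
eef_pos: [0.5722, 0.0356, 0.1845]
tcp_rot: [0.682, 0.667, 0.236, -0.185]
contact_force: [2.7, -2.9, 3.8]
opening: 0.267
finger_force: 107.1
```

```bash
python3 st.py
```

```text
h mm -3.8827118026072096 tip-S tool mm [-1.98 -1.87  3.87] F tool [-0.26  3.06 -4.59] M tool [-0.645 -0.122 -0.161] q6 -0.589 0.267 17.85
tilt deg 0.71
```

Emit:
send_rows:
  moves: "0 0 0 0 -0.003 -0.03 -1;0 0 0 0 -0.003 -0.08 -1;0 0 0 0 -0.003 -0.15 -1;0 0 0 0 -0.003 -0.3 -1;0 0 0 0 -0.003 -0.45 -1;0 0 0 0 -0.003 -0.5 -1;0 0 0 0 -0.003 -0.5 -1"

```text
time: 18.73
eef_pos: [0.5617, -0.02, 0.2628]
tcp_rot: [0.682, 0.667, 0.233, -0.189]
contact_force: [0.1, 0.2, -1.8]
opening: 0.265
finger_force: 111.9
```

Run:
```python
from h import *
w=snap('wrist','w5.png');s=ctrl.get_state();T=R.from_quat(s['tcp_rot']);print(proj(w,S),proj(w,s['eef_pos']+T.apply([0,0,.145])),s['qpos'],s['eef_pos'])
# slot angle on face
u0,v0=[int(round(k)) for k in proj(w,S)];u0-=0
im=w['image'].astype(int);g=im.mean(2);sat=im.max(2)-im.min(2)
H=np.array([.4917,-.1747])  # hole
a=np.radians(188);q=frame(np.array([0,0,-1.]),np.array([np.cos(a),np.sin(a),0]))
for p in ([.53,-.09,.345],[.4924,-.1762,.345]): print(rows(p,q))
```

```text
(np.float64(327.0775641625387), np.float64(165.00660962430572)) (np.float64(317.3707204987079), np.float64(189.0903637799728)) [-0.45261253  0.07321892  1.86967275  0.57483075  1.45008281 -0.5748481 ] [ 0.56133264 -0.01954845  0.26184773]
(array([ 0.08983272, -0.06333469, -0.26633163]), array([-0.05277668, -0.12121018, -0.55137019]))
(array([ 0.08983272, -0.06333469, -0.26633163]), array([-0.40736417, -0.29203056, -0.80865041]))
```

Emit:
send_rows:
  moves: "0 0 -0.02 0 0 -0.2 -1;0 0 -0.05 0 -0.05 -0.4 -1;0.02 -0.015 -0.08 -0.05 -0.12 -0.55 -1;0.035 -0.025 -0.11 -0.1 -0.15 -0.65 -1;0.05 -0.035 -0.145 -0.2 -0.2 -0.75 -1;0.065 -0.045 -0.18 -0.3 -0.25 -0.81 -1;0.08 -0.055 -0.22 -0.4 -0.29 -0.81 -1;0.0898 -0.0633 -0.2663 -0.407 -0.292 -0.81 -1;0.0898 -0.0633 -0.2663 -0.407 -0.292 -0.81 -1;0.0898 -0.0633 -0.2663 -0.407 -0.292 -0.81 -1;0.0898 -0.0633 -0.2663 -0.407 -0.292 -0.81 -1"

```text
time: 20.15
eef_pos: [0.4922, -0.1749, 0.3445]
tcp_rot: [-0.07, 0.998, 0.001, -0.0]
contact_force: [-0.6, -0.7, -0.6]
opening: 0.268
finger_force: 111.4
```

Run:
```python
from h import *
a=np.radians(188);q=frame(np.array([0,0,-1.]),np.array([np.cos(a),np.sin(a),0]))
w=snap('wrist','w6.png');s=ctrl.get_state();print(rows([.4924,-.1762,.168],q),s['eef_pos'],s['qpos'])
a=cv2.imread('pics/w5.png')[115:235,260:380];b=w['image'][140:260,260:380,::-1]
cv2.imwrite('pics/c5.png',np.hstack([cv2.resize(k,(400,400),interpolation=cv2.INTER_CUBIC) for k in (a,b)]))
```

```text
(array([ 3.13790151e-04, -5.30531790e-05,  9.37620356e-05]), array([-1.92282464e-04, -6.54913944e-03,  8.83568609e-01])) [ 0.49228579 -0.17524519  0.34471596] [-5.36917056e-01 -1.15405412e-01  1.82629193e+00  1.34105179e-03
  1.43220100e+00 -2.24811511e+00]
```

View pics/c5.png

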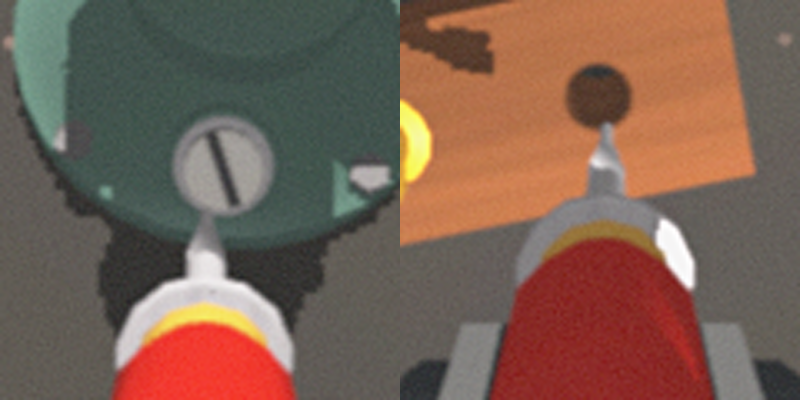

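The left crop shows the slot turned about 70° clockwise, and the torque rose elastically past the drag, so the screw is at its stop. The right crop shows the blade back in line with its hole. I insert it now.

Emit:
send_rows:
  moves: "0 0 0 0 -0.005 0.1 -1;0 0 0 0 -0.005 0.2 -1;0 0 0 0 -0.005 0.3 -1;0 0 0 0 -0.005 0.4 -1;0 0 0 0 -0.005 0.5 -1;0 0 0 0 -0.005 0.5 -1"

```text
time: 20.95
eef_pos: [0.4919, -0.1768, 0.243]
tcp_rot: [-0.069, 0.998, 0.001, -0.002]
contact_force: [0.1, -0.1, -1.1]
opening: 0.27
finger_force: 111.6
```

```bash
python3 st.py; python3 -c "
from h import *
print(ctrl.get_state()['eef_pos'])"
```

```text
h mm 195.23260326554208 tip-S tool mm [ 136.73 -276.55  -27.48] F tool [-0.05 -0.12  1.08] M tool [ 0.039  0.042 -0.025] q6 -2.25 0.27 20.95
tilt deg 34.87
[ 0.49185408 -0.17676702  0.24300312]
```

Emit:
send_rows:
  moves: "0 0 0 0 0 0.1 -1;0 0 0 0 0 0.2 -1;0 0 0 0 0 0.28 -1;0 0 0 0 0 0.34 -1;0 0 0 0 0 0.36 -1;0 0 0 0 0 0.368 -1;0 0 0 0 0 0.368 -1;0 0 0 0 0 0.368 -1"

```text
time: 21.95
eef_pos: [0.4934, -0.1776, 0.173]
tcp_rot: [-0.07, 0.998, -0.0, 0.001]
contact_force: [-0.5, -0.3, -2.5]
opening: 0.267
finger_force: 111.5
```

Emit:
send_rows:
  moves: "0 0 0 0 0 0.008 -1;0 0 0 0 0 0.016 -1;0 0 0 0 0 0.022 -1;0 0 0 0 0 0.022 -1"

```text
time: 22.45
eef_pos: [0.4931, -0.1774, 0.168]
tcp_rot: [-0.07, 0.998, -0.0, 0.001]
contact_force: [-0.1, 1.0, -1.0]
opening: 0.269
finger_force: 111.9
```

Emit:
send_rows:
  moves: "0 0 0 0 0 0.006 -1;0 0 0 0 0 0.01 -1;0 0 0 0 0 0.01 -1"

```text
time: 22.82
eef_pos: [0.4932, -0.1774, 0.1679]
tcp_rot: [-0.07, 0.998, 0.0, 0.0]
contact_force: [-4.2, 1.6, 7.4]
opening: 0.267
finger_force: 112.6
```

Emit:
send_rows:
  moves: "0 0 0 0 0 -0.006 -1;0 0 0 0 0 -0.006 -0.2;0 0 0 0 0 -0.006 0;0 0 0 0 0 -0.006 0.1;0 0 0 0 0 -0.006 0.1;0 0 0 0 0 -0.006 0.1;0 0 0 0 0 -0.1 0.1;0 0 0 0 0 -0.25 0.1;0 0 0 0 0 -0.5 0.1;0 0 0 0 0 -0.8 0.1;0 0 0 0 0 -0.8 0.1;0 0 0 0 0 -0.8 0.1"

```text
time: 24.32
eef_pos: [0.4929, -0.1774, 0.3269]
tcp_rot: [-0.07, 0.998, -0.001, 0.001]
contact_force: [0.2, -0.4, -0.2]
opening: 0.552
finger_force: 0.0
```

Run:
```python
from h import *
for n,box in (('scene',(215,175,245,235)),('side',(350,140,378,185)),('scene',0)):
    c=snap(n)
    h=cv2.cvtColor(c['image'],cv2.COLOR_RGB2HSV).astype(int);m=(((h[:,:,0]<7)|(h[:,:,0]>172))&(h[:,:,1]>170)&(h[:,:,2]>60))
    if box: u0,v0,u1,v1=box;vv,uu=np.where(m[v0:v1,u0:u1]);print(n,len(vv),uu.min()+u0,uu.max()+u0,vv.min()+v0,vv.max()+v0)
a=cv2.imread('pics/scene0.png').astype(int)[:,:,::-1];d=np.abs(a-c['image']).max(2)
for nm,(u0,v0,u1,v1) in dict(vise=(365,155,500,280),punches=(320,190,400,225),disc=(265,305,340,370),tools=(150,180,270,265)).items(): print(nm,(d[v0:v1,u0:u1]>60).sum())
# slot angle before/after on face
print(ctrl.get_state())
```

```text
scene 374 222 236 186 222
side 216 358 368 150 176
vise 7
punches 0
disc 0
tools 2211
{'time': 24.475, 'qpos': array([-5.39590160e-01, -1.04172233e-01,  1.85257943e+00,  5.30809487e-04,
        1.39549572e+00, -2.24989681e+00]), 'dq': array([ 0.00127767,  0.00573139,  0.00035195, -0.0025488 , -0.00068729,
       -0.00155608]), 'joint_efforts': array([ 2.45415751e-02, -2.66448426e+01, -3.07152128e+01,  1.19874083e-03,
        3.34563119e-03,  2.58691415e-07]), 'eef_pos': array([ 0.49222746, -0.17702809,  0.32417475]), 'tcp_rot': array([-6.96520801e-02,  9.97570642e-01,  8.75377461e-04, -7.97696125e-04]), 'contact_force': array([-0.57513903, -0.44290124, -0.47423477]), 'wrist_torque': array([-0.00900803, -0.03883871, -0.02482781]), 'finger_force': 0.0, 'opening': 0.5487960716539564}
```

```bash
python3 -c "
from plant import ctrl
print(ctrl.sign_off())"
```

```text
the job is handed in; nothing more can be done
None
```

The lock screw is turned clockwise to its stop with the blade kept in the slot, the driver hangs upright in its hole again, the vise and the bystanders I compared in the images (punches and disc) haven't moved, and the job was handed in at about 24.5 s of the 72 s allowed.

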